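Lower the arm of a gluing press onto a panel

ROBOT

A 7-joint arm with a two-finger parallel gripper is mounted at the origin on the work surface. World frame = base frame: x ahead of the robot, y to its left, z up, the work surface at z = 0. Lengths are in m, angles in rad, forces in N, time in s.
With the tool pointing down it reaches from about 0.425 to 0.825 m from the base axis. Payload 3.6 kg.
Tool frame: the origin (TCP) lies where the fingers leave the gripper's body, on its centre line; the fingertips stand 73 mm ahead of it and the grasp point (between the pads) lies 54 mm ahead of it; x points along the fingers, y is the direction in which the jaws open and shut, and the axes are right-handed (so a half turn about x gives the same grasp; the last joint's range is limited). The gripper opens to 85 mm and grips with 20 to 120 N. Pads are 22 mm wide; open, the fingers measure 114 mm over their backs; the gripper's body (76 mm by 85 mm) begins 54 mm behind the grasp point. The pads swing forward as they close: fully open they stand 13 mm farther back than shut.
Start: joints at [-1.363, 0.615, -0.013, 1.423, 0.008, 1.103, -0.04], TCP at [0.151, 0.632, 0.304] pointing down, gripper open.
Joint ranges: [-3.12, 3.12], [-0.3, 2.06], [-1.34, 1.32], [0.26, 2.42], [-1.36, 4.5], [0.01, 1.98], [-2.84, 2.84]. Speed limits (rad/s): [2.79, 2.79, 3.14, 3.14, 3.14, 3.14, 3.14].

INTERFACE

Orientations are given as a unit quaternion [x, y, z, w].
In Python, from station import arm, snapshot, camera_info, ticket gives the robot as it stands. Calls block until the motion is done:
- arm.movep(position, orientation): joint-space move of the TCP to a pose.
- arm.line_to(position, velocity=0.15, ori=None): straight line of the TCP; ori=None keeps the orientation; velocity is the mean speed in m/s.
- arm.move_j(angles): joint-space move.
- arm.move_gripper(opening, effort=None): opening from 0.0 (shut) to 1.0 (fully open); effort is the grip in N (None keeps the last); returns when the fingers have stopped.
- arm.pause(seconds).
- arm.ik(position, orientation): joint angles nearest the present ones, or None.
- snapshot(name): name is "scene" or "top" or "wrist"; returns the picture (400x640x3 uint8, blue, green, red); there is no depth.
- camera_info(name): a dict with "fx", "fy", "cx", "cy" (pixels), "R" (3x3) and "t" (3): a world point X has camera coordinates R X + t; the wrist camera has in their place "T_tool_cam" (4x4, takes a point from camera to tool coordinates, whose origin is the TCP and whose axes are the tool frame's). Camera axes: x right, y down, z forward; pixel columns grow to the right and rows downward; lengths in m; the calibration is good to about 2 mm. A picture is of the moment at which its call begins: read the wrist's pose just before it. camera_info takes no time and is no camera call.
A pose or a line that the arm cannot do raises arm.MotionError and nothing moves.
- ticket.finish_job(): hands the job in, once; it reports no verdict.
Readings, each from a call of its own:
- arm.read_time(): time.
- arm.read_joint_positions(): joint angles.
- arm.read_dq(): joint speeds.
- arm.read_effort(): joint torques, N m.
- arm.read_tool_pos(): TCP position.
- arm.read_eef_rot(): TCP orientation.
- arm.read_ft_force(): force on the tool from outside, world axes, zero at the start.
- arm.read_wrist_torque(): the same for the moment, N m.
- arm.read_opening(): opening from 0.0 (shut) to 1.0 (fully open).
Only numpy, scipy, OpenCV 4.12 (cv2) and the standard library are available. Lean on these libraries where they do the work, as an engineer would, in place of code of your own. Each camera call takes 0.05 s, during which the arm holds its last target.

TASK

A freshly glued wooden panel lies in the small bench press, whose arm is locked in its raised position by a ratchet pawl. With the fingertips press the pawl's tail all the way down so that its hook comes free of the toothed wheel, and only then push the arm down past its teeth until its round rubber foot rests on the panel. Leave the pawl free, the panel in its place and everything else on the table alone; do not raise the arm or lift anything.

Things in the scene. Friction and masses are not known exactly. Their poses are not given: they have to be found in the camera images.
- press: the press's fixed base: a plywood board 400 x 130 x 12 mm lying on the table with two grey steel cheeks (35 mm to each side at most, main part up to 95 mm above the table, pawl posts up to 142 mm). Origin on the table directly below the arm's hinge pin. Its -x axis points along the board towards the free end of the arm (board runs from x = -275 to +125 mm), its +x axis towards the pawl's tail, z up. The board stays fixed; its position and turn differ from run to run.
- hinge_pin (a point): centre of the arm's hinge pin, 85 mm above the table over the press's origin. The pin lies along the press's y axis; the arm swings in the upright x-z plane of the press.
- press_arm (a joint): angle of the press arm above level, rad: starts between 0.60 and 0.75 (raised); with the pawl engaged it cannot be lowered below about 0.55; 0 = level, foot flat on the panel (limits -0.06 to 0.85). Arm: aluminium bar 24 mm wide, 18 mm deep, reaching 263 mm from the pin along the press's -x; under it, 150 mm from the pin, a round rubber foot of 60 mm. The hinge is stiff: the arm stays where it is left, and needs about 2 to 6 N at the push pad to move down.
- push_pad (a point): centre of the top face of the black rubber push pad on the free end of the arm, where it is pushed down; pad face 52 mm along the arm, 44 mm wide. In the arm's own frame it lies 237 mm from the pin along the arm and 16 mm above the pin's level, so it is 101 mm above the table when the arm is level. It moves with the arm.
- pawl (a joint): angle of the pawl, rad: 0 to 0.03 at the start = its hook stands between two teeth of the wheel; it grows as the tail is pressed down; the hook clears the teeth above about 0.2; 0.4 = stop, tail all the way down. Stiff pivot without a spring: it stays where it is left; pressing the tail takes about 5 N.
- pawl_tail (a point): centre of the top face of the pawl's tail, a ridged dark steel thumb plate 36 x 36 mm at the end of the press opposite the arm, 66 mm outward (press's +x) from the pawl's pin and 12 mm above it, thus about 142 mm above the table at the start; pressed all the way down it ends about 26 mm lower. It moves with the pawl.
- pawl_pin (a point): centre of the pawl's pin, fixed to the press at x = +60 mm, 130 mm above the table; parallel to the arm's pin.
- panel: the glued wooden panel, loose, 115 x 92 x 18 mm, two-layered, lying flat on the board under the arm's foot (top 30 mm above the table); origin under its centre.
- glue_jar: bystander: small jar of glue, 60 mm across, 75 mm tall, standing beside the press; origin under its centre
- brush: bystander: flat paint brush lying beside the press; origin under its middle
- tape_roll: bystander: cardboard ring lying flat beside the press, 84 mm across, 24 mm high; origin under its centre
- offcut: bystander: wooden block 70 x 45 x 30 mm lying beside the press; origin under its centre
- mug: bystander: white mug, 80 mm across, 90 mm tall, standing to the robot's right; origin under its centre
- hammer: bystander: hammer lying to the robot's right; origin under its middle
- bottle: bystander: green glass bottle, 60 mm across, 170 mm tall, standing to the robot's left; origin under its centre
Mind the look-alikes: they are no part of the job. Leave any purple or turquoise look-alike of the panel alone.

How it is judged:
On the way, in this order (a step that is already met when the one before it is completed fails the run):
1. the pawl is pressed down free of the teeth while the arm is still up (value of joint pawl above 0.28 rad and value of joint press_arm above 0.45 rad), for 0.1 s.
2. the arm is pushed down until its foot rests on the panel (value of joint press_arm below 0.03 rad and value of joint pawl above 0.28 rad), for 0.2 s.
At the end, for the whole second after the job is handed in: The arm is level with its foot on the panel (within 0.03 rad, about 5 mm at the foot), the pawl is still free (above 0.28 rad), and the panel lies flat within 15 mm of where it was (all of step 2 and value of joint press_arm above -0.03 rad and distance of panel from where it was at the start of the episode below 0.015 m and angle between panel's own z axis and vertical below 0.05 rad); the robot touches nothing.
It fails at once if the arm is forced down while the pawl is still engaged (value of joint press_arm below 0.45 rad and value of joint pawl below 0.12 rad).
It fails at once if the arm is raised (value of joint press_arm above 0.8 rad).
It fails at once if the panel is lifted or pushed out of its place (distance of panel from where it was at the start of the episode above 0.02 m).
It fails at once if a bystander is moved (by more than 25 mm) (distance of any of glue_jar, brush, tape_roll, offcut, mug, hammer, bottle from where it was at the start of the episode above 0.025 m).
It also fails if it takes over 48 s, if anything falls off the work surface, if the arm or the gripper's body presses on something with over 40 N, if the wrist force passes 120 N, or if a joint passes its speed limit or range.

## Working session

There is one attempt and no reset: what is moved stays moved. The work goes in short steps, each a Python script; the robot and the scene stay as the last script left them, time stands still between calls to the robot, and variables do not carry over. Pictures are saved under pics/ and viewed, and the job is handed in when it is done.

```bash
mkdir -p pics; ls; python3 - <<'E'
from station import arm, snapshot, camera_info
import cv2
for n in ("scene","top"):
    cv2.imwrite(f"pics/{n}0.png",snapshot(n)); c=camera_info(n); print(n,c)
print(camera_info("wrist"))
print(arm.read_time(),arm.read_tool_pos(),arm.read_eef_rot(),arm.read_joint_positions())
E
```

```text
pics
scene {'fx': 476.29594101130243, 'fy': 476.29594101130243, 'cx': 318.1235750367135, 'cy': 194.69757109685335, 'R': array([[-0.56746825,  0.82316882, -0.01931004],
       [ 0.46108879,  0.29825635, -0.83572739],
       [-0.68218539, -0.48315241, -0.54880493]]), 't': array([ 0.27127764, -0.15677587,  1.85219612])}
top {'fx': 407.85865840929046, 'fy': 407.85865840929046, 'cx': 315.18604959230385, 'cy': 200.04869517837213, 'R': array([[ 0.0080313 , -0.99948093,  0.03119892],
       [-0.99288768, -0.01167672, -0.11848088],
       [ 0.11878368, -0.03002546, -0.99246607]]), 't': array([-0.00676249,  0.53630456,  1.29803602])}
{'fx': 322.8206506782869, 'fy': 322.8206506782869, 'cx': 320.2695665012119, 'cy': 203.32292580204532, 'T_tool_cam': array([[ 2.34513912e-04, -3.23021977e-01,  9.46391435e-01,
        -6.94023786e-02],
       [ 9.99999210e-01,  1.24424215e-03,  1.76886462e-04,
         5.71470565e-04],
       [-1.23467833e-03,  9.46390646e-01,  3.23022013e-01,
        -8.42529262e-02],
       [ 0.00000000e+00,  0.00000000e+00,  0.00000000e+00,
         1.00000000e+00]])}
0.1 [0.15105373 0.63165581 0.30285783] [ 0.08195095  0.70233939 -0.08361075  0.70214861] [-1.36253676  0.61580962 -0.01261575  1.42475176  0.00807278  1.10344338
 -0.04037101]
```

View pics/scene0.png

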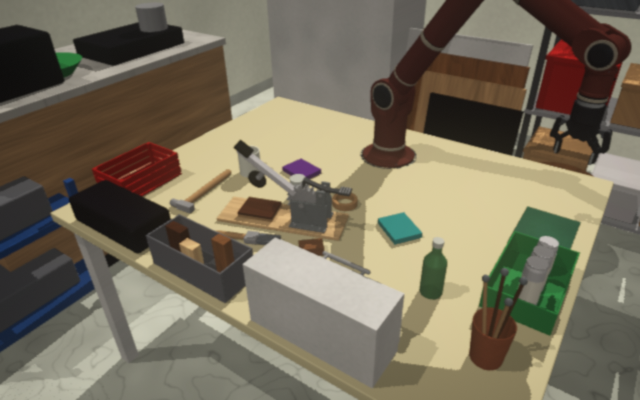

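View pics/top0.png

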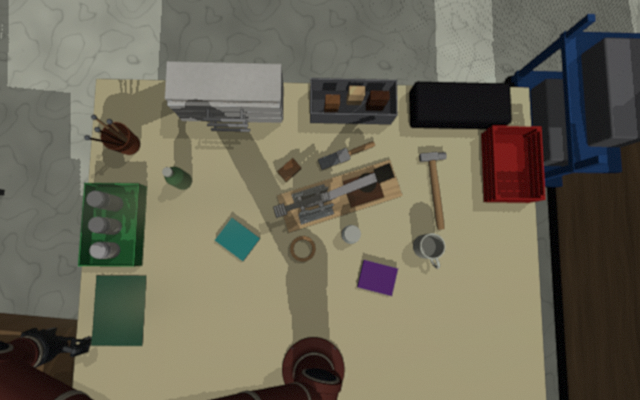

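The scene and top views show the press near the middle of the table. In the top view the pawl tail is at about (280,211) and the pad at about (383,174). I'll enlarge both.

```bash
python3 - <<'E'
import cv2
i=cv2.imread("pics/top0.png")[150:250,260:415]; cv2.imwrite("pics/top0c.png",cv2.resize(i,None,fx=5,fy=5,interpolation=cv2.INTER_CUBIC))
i=cv2.imread("pics/scene0.png")[130:250,210:370]; cv2.imwrite("pics/scene0c.png",cv2.resize(i,None,fx=5,fy=5,interpolation=cv2.INTER_CUBIC))
E
```

```text
(no output)
```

View pics/top0c.png

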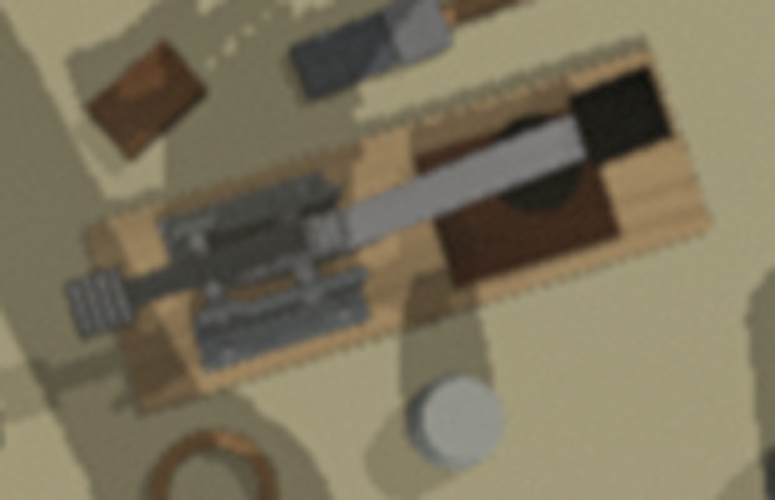

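View pics/scene0c.png

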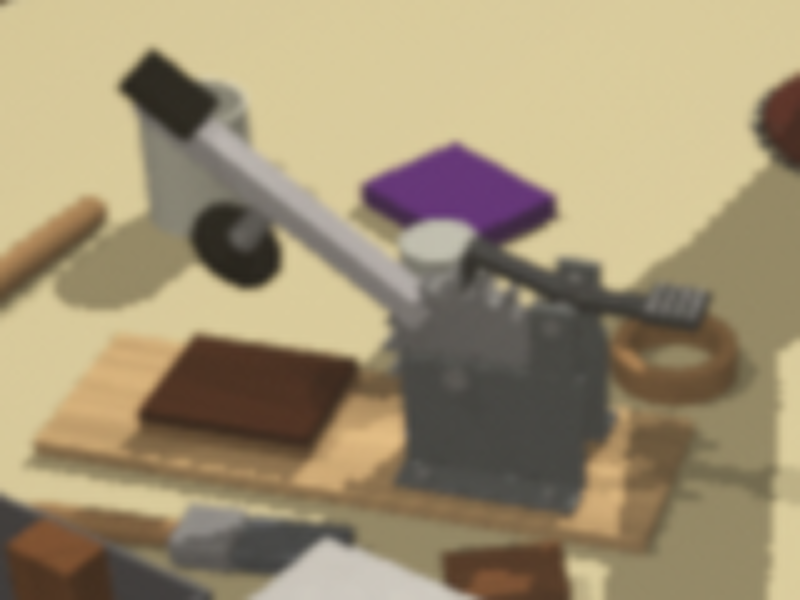

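```bash
cat > fit.py <<'E'
import numpy as np
from scipy.optimize import least_squares
from station import camera_info
def proj(c,X):
    p=np.asarray(X)@c["R"].T+c["t"]; return np.c_[c["fx"]*p[:,0]/p[:,2]+c["cx"],c["fy"]*p[:,1]/p[:,2]+c["cy"]]
def p2w(x,y,th,P):
    P=np.asarray(P,float); c,s=np.cos(th),np.sin(th)
    return np.c_[x+c*P[:,0]-s*P[:,1], y+s*P[:,0]+c*P[:,1], P[:,2]]
def pad(a): # arm toward -x, up a
    l,h=.237,.016
    return [-(l*np.cos(a)-h*np.sin(a))*1.0,0,.085+l*np.sin(a)+h*np.cos(a)]
def tail(q): 
    l,h=.066,.012
    return [.06+l*np.cos(q)+h*np.sin(q),0,.13+h*np.cos(q)-l*np.sin(q)]
C=[[-.275,-.065,.012],[-.275,.065,.012],[.125,.065,.012],[.125,-.065,.012]]
E
cat > f1.py <<'E'
from fit import *
top=np.array([[648,40],[712,225],[140,408],[88,222],[622,117],[98,300]])/5+[260,150]
sc=np.array([[38,445],[115,338],[690,425],[650,548],[168,95],[677,302]])/5+[210,130]
ct,cs=camera_info("top"),camera_info("scene")
def res(v):
    W=p2w(*v[:3],C+[pad(v[3]),tail(v[4])])
    return np.r_[(proj(ct,W)-top).ravel(),(proj(cs,W)-sc).ravel()]
r=least_squares(res,[.5,0,1.3,.65,.02],loss="soft_l1")
print(r.x,"\n",res(r.x).reshape(2,-1,2).round(1))
print(p2w(*r.x[:3],[pad(r.x[3]),tail(r.x[4]),pad(0)]), np.linalg.norm(p2w(*r.x[:3],[pad(r.x[3]),tail(0),pad(0)])[:,:2],axis=1))
E
python3 f1.py
```

```text
[ 0.53367119 -0.01100404  1.8937031   0.61371171  0.05527726] 
 [[[-0.2  0.5]
  [-0.2 -0.1]
  [-0.2  0.4]
  [-1.7  0.1]
  [-0.9 -1. ]
  [-0.4 -0.3]]

 [[-2.  -1.1]
  [-0.  -1.8]
  [ 0.8 -1.8]
  [-1.1 -1.6]
  [-0.7 -0. ]
  [-0.4  0.1]]]
[[ 0.59222923 -0.18600344  0.23456993]
 [ 0.49350991  0.10901704  0.13833523]
 [ 0.60887708 -0.23575517  0.101     ]] [0.62075175 0.50546701 0.65292557]
```

```bash
cat > go1.py <<'E'
from station import arm, snapshot
from fit import *
import cv2
from scipy.spatial.transform import Rotation as R
th=1.8937
arm.move_gripper(0.0)
def ori(s):
    y=s*np.array([-np.sin(th),np.cos(th),0]); x=np.array([0,0,-1.]); return R.from_matrix(np.c_[x,y,np.cross(x,y)]).as_quat()
T=[0.4935,0.109,0.30]
c=[(np.abs(q-arm.read_joint_positions()).max(),s,q) for s in(1,-1) if (q:=arm.ik(T,ori(s))) is not None]
for k in c: print(k)
s=min(c,key=lambda k:k[0])[1]
print("s",s,ori(s).tolist())
arm.movep(T,ori(s))
p,o=arm.read_tool_pos(),arm.read_eef_rot()
cv2.imwrite("pics/w1.png",snapshot("wrist")); np.savez("w1.npz",p=p,o=o); print(p,o,arm.read_time(),arm.read_ft_force())
E
python3 go1.py
```

```text
(np.float64(2.3455820540517625), 1, array([-0.95481362,  0.62360662,  1.13620346,  1.85979654, -0.64228162,
        1.08486822, -2.38602348]))
(np.float64(0.8432017978084134), -1, array([-0.51929369,  0.41321106,  0.36889823,  1.84842952, -0.18398047,
        0.9132101 ,  0.25714594]))
s -1 [0.4131218040459306, 0.5738731349539161, -0.4131218040459306, 0.5738731349539161]
[0.49345216 0.11048755 0.29986925] [ 0.41251238  0.57461756 -0.41218372  0.57424104] 3.15 [-0.08913484 -0.20176094  0.12341163]
```

View pics/w1.png

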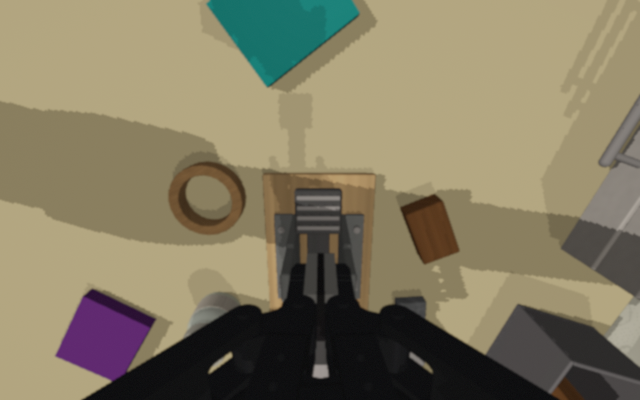

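The wrist view shows the tail plate spanning columns 296–342 and rows about 189–233, and the board's end corners at (263,173) and (376,174). I'll turn these into positions.

```bash
python3 - <<'E'
import cv2
i=cv2.imread("pics/w1.png")[160:280,250:390]; cv2.imwrite("pics/w1c.png",cv2.resize(i,None,fx=5,fy=5,interpolation=cv2.INTER_CUBIC))
from fit import *
from scipy.spatial.transform import Rotation as R
d=np.load("w1.npz"); c=camera_info("wrist"); T=c["T_tool_cam"]; Q=R.from_quat(d["o"]).as_matrix()
def ray(u,v,z):
    r=Q@T[:3,:3]@[(u-c["cx"])/c["fx"],(v-c["cy"])/c["fy"],1]; o=d["p"]+Q@T[:3,3]; return o+r*(z-o[2])/r[2]
for u,v,z in [(263,173,.012),(376,174,.012),(319,211,.141),(296,189,.139),(342,189,.139)]: print(u,v,ray(u,v,z).round(4))
print(p2w(.5337,-.0110,1.8937,[C[2],C[3],tail(.03),[.144,.018,.139],[.144,-.018,.139]]).round(4))
E
```

```text
263 173 [0.4319 0.0882 0.012 ]
376 174 [0.5536 0.1283 0.012 ]
319 211 [0.492  0.1103 0.141 ]
296 189 [0.4705 0.1206 0.139 ]
342 189 [0.5029 0.1316 0.139 ]
[[0.4324 0.0869 0.012 ]
 [0.5557 0.1282 0.012 ]
 [0.4936 0.1088 0.14  ]
 [0.4709 0.1198 0.139 ]
 [0.5051 0.1313 0.139 ]]
```

View pics/w1c.png

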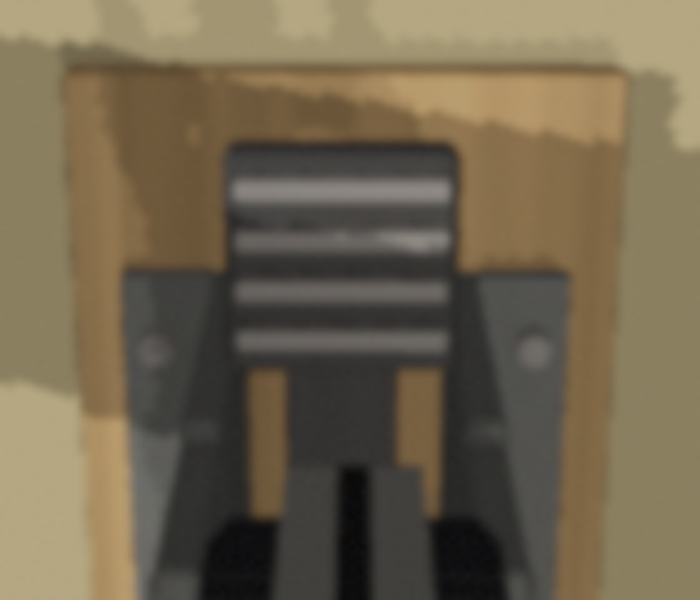

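```bash
cat > press1.py <<'E'
from station import arm
from fit import *
u=np.array([np.cos(1.8937),np.sin(1.8937)])
xy=np.array([.4928,.1098])+.004*u
arm.line_to([*xy,.30]); f0=arm.read_ft_force(); arm.line_to([*xy,.235],.1)
z=.235; zc=None
while z>.182:
    f=arm.read_ft_force()-f0
    p=arm.read_tool_pos()
    print(round(z,4),p[2].round(4),f.round(1),round(arm.read_time(),2))
    if zc is None and np.linalg.norm(f)>2: zc=z
    if np.linalg.norm(f)>22: print("stop"); break
    z-=.0025; arm.line_to([*xy,z],.03)
print("contact",zc)
E
python3 press1.py
```

```text
0.235 0.2354 [1.3 0.2 0.6] 4.2
0.2325 0.2328 [ 1.7 -0.4  0.6] 4.45
0.23 0.2299 [ 1.2 -1.7  0.8] 4.7
0.2275 0.2273 [1.1 0.1 0. ] 4.95
0.225 0.2248 [ 0.4 -0.7  0.6] 5.2
0.2225 0.2223 [ 0.7 -0.7  0.5] 5.45
0.22 0.2198 [ 1.1 -0.8 -0.9] 5.7
0.2175 0.2173 [-0.1 -2.   0.4] 5.95
0.215 0.2148 [1.8 0.  0.4] 6.2
0.2125 0.2125 [ 1.  -0.8  0.5] 6.45
0.21 0.21 [1.2 0.3 3. ] 6.7
0.2075 0.2075 [0.1 1.4 3.3] 6.95
0.205 0.2049 [0.4 1.5 1.7] 7.2
0.2025 0.2024 [1.  1.5 2.1] 7.45
0.2 0.1998 [1.  2.3 3.2] 7.7
0.1975 0.1973 [0.6 2.7 2.8] 7.95
0.195 0.1948 [0.8 2.1 1.3] 8.2
0.1925 0.1923 [ 1.1 -0.3  1.8] 8.45
0.19 0.1899 [ 2.  -1.6  1.9] 8.7
0.1875 0.1883 [ 0.3 -1.1  8.5] 8.95
0.185 0.1876 [-3.4 -2.2 21.9] 9.2
stop
contact 0.22999999999999998
```

The pawl went down about 23 mm from contact, and the force then rose steeply at tip height 0.115, as expected for the stop. I'll retract, check by picture, and go above the pad.

```bash
cat > go2.py <<'E'
from station import arm, snapshot
from fit import *
import cv2
p=arm.read_tool_pos(); o=arm.read_eef_rot()
arm.line_to([p[0],p[1],.30],.12)
O=[0.4131218040459306, 0.5738731349539161, -0.4131218040459306, 0.5738731349539161]
arm.line_to([p[0],p[1],.38],.15,O)
cv2.imwrite("pics/scene1.png",snapshot("scene"))
# stand so that the wrist camera sees the pad
arm.line_to([.57,-.12,.38],.15,O)
p,o=arm.read_tool_pos(),arm.read_eef_rot()
cv2.imwrite("pics/w2.png",snapshot("wrist")); np.savez("w2.npz",p=p,o=o); cv2.imwrite("pics/top1.png",snapshot("top"))
print(p,arm.read_time())
i=cv2.imread("pics/scene1.png")[130:250,210:370]; cv2.imwrite("pics/scene1c.png",cv2.resize(i,None,fx=5,fy=5,interpolation=cv2.INTER_CUBIC))
E
python3 go2.py
```

```text
[ 0.57001593 -0.11892308  0.38000379] 12.925
```

View pics/scene1c.png

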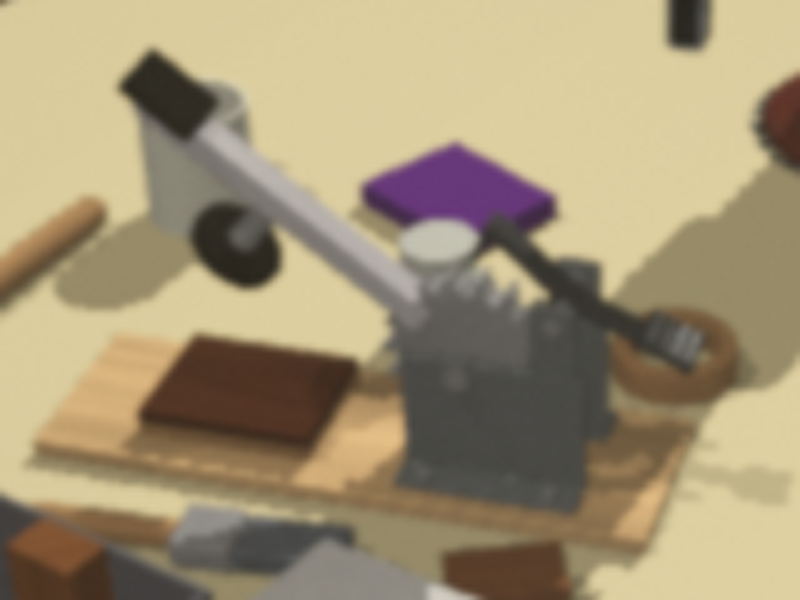

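View pics/w2.png

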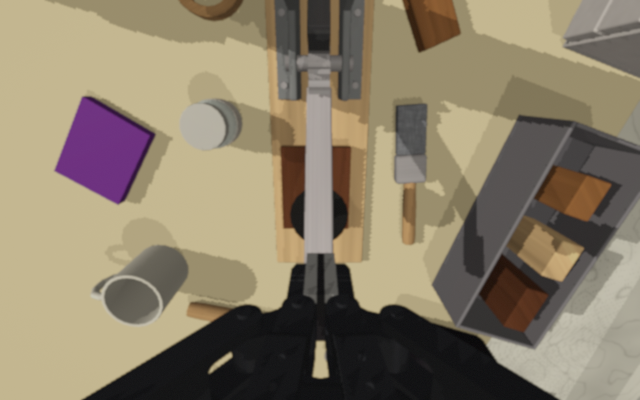

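The scene picture shows the pawl tail down, at crop (675,340) where it was (677,302) before. The hook is clear of the wheel and the arm is unmoved. In the wrist view the fingers line up with the arm bar, at column 320. Next I push the pad down along its arc.

```bash
cat > push.py <<'E'
from station import arm
from fit import *
def tcp(a,dz=0): 
    w=p2w(.5330,-.0105,1.8937,[pad(a)])[0]; w[2]+=.073+dz; return w
def log(a):
    f=arm.read_ft_force()-f0; print(round(a,3),(tcp(a)[2]).round(4),arm.read_tool_pos().round(4),f.round(1),round(arm.read_time(),2)); return f
t=tcp(.66); arm.line_to([t[0],t[1],.38],.12); f0=arm.read_ft_force()
arm.line_to(tcp(.66,.02),.1)
a=.66
arm.line_to(tcp(a,.008),.05); log(a)
while a>-.03:
    a-=.03 if a>.1 else .01
    dz=.011*np.tan(max(a,0)) if a<.6 else .008
    arm.line_to(tcp(a,dz),.05); f=log(a)
    if np.linalg.norm(f)>22: print("stop"); break
E
python3 push.py
```

```text
0.66 0.3159 [ 0.5892 -0.1787  0.3236] [ 0.1  0.1 -0.2] 14.57
0.63 0.3106 [ 0.5907 -0.1836  0.3184] [-1.4  0.2 -0.3] 14.87
0.6 0.305 [ 0.5921 -0.1879  0.3127] [-0.8  0.  -0.6] 15.16
0.57 0.2994 [ 0.5935 -0.1918  0.3059] [-0.9 -0.6 -0.6] 15.47
0.54 0.2936 [ 0.5949 -0.1956  0.2996] [-0.6 -0.2 -0.4] 15.77
0.51 0.2877 [ 0.5961 -0.1995  0.2933] [-1.5 -0.1 -0.7] 16.07
0.48 0.2816 [ 0.5973 -0.2031  0.2868] [-0.6  0.6  0.2] 16.37
0.45 0.2755 [ 0.5985 -0.2065  0.2802] [-1.4 -0.6 -0.2] 16.67
0.42 0.2692 [ 0.5995 -0.2097  0.2736] [ 0.5 -0.9  0.2] 16.97
0.39 0.2629 [ 0.6006 -0.2128  0.2669] [-0.3 -0.3 -0.7] 17.27
0.36 0.2565 [ 0.6015 -0.2157  0.2601] [-0.9  0.1 -0.3] 17.57
0.33 0.2499 [ 0.6025 -0.2184  0.2532] [-1.  -0.4 -0.7] 17.87
0.3 0.2433 [ 0.6033 -0.2209  0.2462] [-1.3 -0.  -0.1] 18.17
0.27 0.2366 [ 0.604  -0.2232  0.2391] [-0.4 -0.8 -0.5] 18.47
0.24 0.2299 [ 0.6048 -0.2253  0.232 ] [-1.9  0.3  0. ] 18.77
0.21 0.2231 [ 0.6054 -0.2272  0.2248] [-0.3  0.1  0.2] 19.07
0.18 0.2162 [ 0.606  -0.229   0.2176] [-1.6 -0.4 -0.5] 19.37
0.15 0.2092 [ 0.6065 -0.2305  0.2103] [-0.7  0.4  0.1] 19.67
0.12 0.2023 [ 0.6069 -0.2319  0.203 ] [-0.9 -0.7 -0.2] 19.97
0.09 0.1952 [ 0.6074 -0.233   0.1956] [-1.  -0.5  0.2] 20.27
0.08 0.1929 [ 0.6075 -0.2333  0.1935] [-1.4 -0.3 -0.2] 20.52
0.07 0.1905 [ 0.6076 -0.2336  0.1912] [-0.3  0.4  1.1] 20.77
0.06 0.1882 [ 0.6077 -0.2339  0.1887] [-1.9 -0.7  1.6] 21.02
0.05 0.1858 [ 0.6078 -0.2342  0.1861] [-0.6 -0.2 -0. ] 21.27
0.04 0.1835 [ 0.608  -0.2345  0.1836] [-1.4  0.   1.4] 21.52
0.03 0.1811 [ 0.608  -0.2347  0.1812] [-0.3 -0.2  0. ] 21.77
0.02 0.1787 [ 0.6081 -0.2349  0.1787] [-2.   0.1  1.4] 22.02
0.01 0.1764 [ 0.6081 -0.2352  0.1762] [-2.2  0.   0.4] 22.27
-0.0 0.174 [ 0.6082 -0.2353  0.1738] [-0.9 -0.3  1.7] 22.52
-0.01 0.1716 [ 0.6082 -0.2354  0.1738] [-4.6  2.7 11.2] 22.77
-0.02 0.1693 [ 0.6082 -0.2355  0.1737] [-8.   3.7 21.8] 23.02
stop
```

The pad bottomed out at TCP height 0.174, exactly where a level arm should stop. I'll retract straight up and look.

```bash
python3 - <<'E'
from station import arm, snapshot
import cv2
p=arm.read_tool_pos()
arm.line_to([p[0],p[1],.20],.04); arm.line_to([p[0],p[1],.36],.15)
cv2.imwrite("pics/scene2.png",snapshot("scene")); cv2.imwrite("pics/top2.png",snapshot("top"))
print(arm.read_time(),arm.read_tool_pos(),arm.read_ft_force())
i=cv2.imread("pics/scene2.png")[130:250,210:370]; cv2.imwrite("pics/scene2c.png",cv2.resize(i,None,fx=5,fy=5,interpolation=cv2.INTER_CUBIC))
E
```

```text
25.25 [ 0.60795118 -0.23517456  0.35874025] [ 1.03420668  0.13190569 -0.13117745]
```

View pics/scene2c.png

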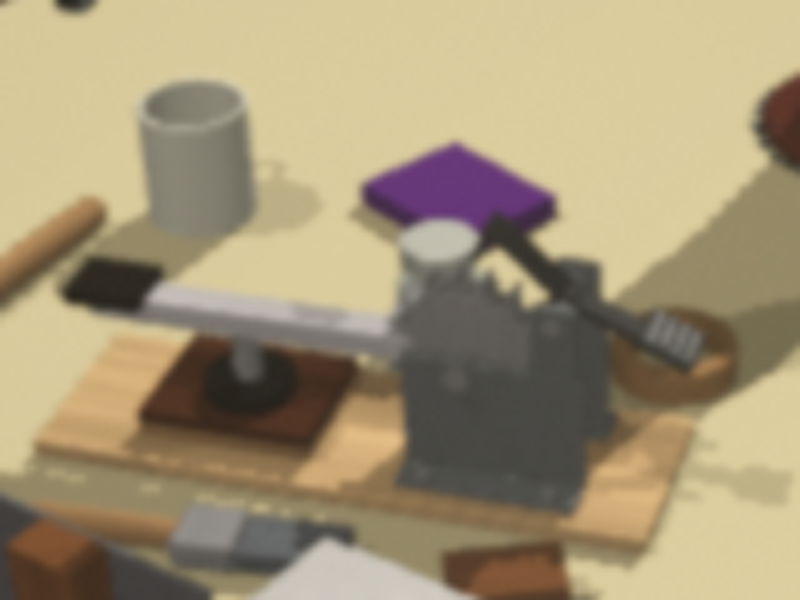

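View pics/top2.png

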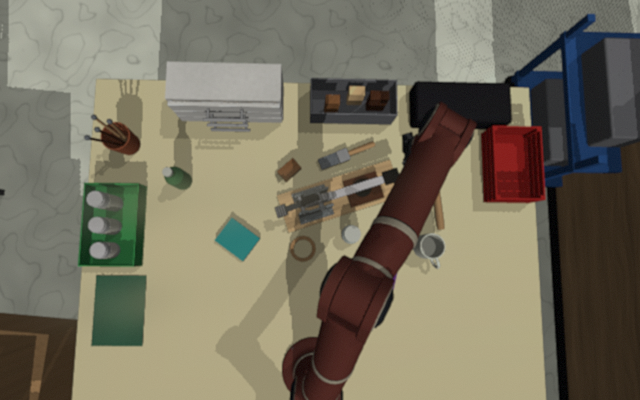

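The foot, at crop (250,385), rests on the panel, whose corners haven't moved. The arm is level, the pawl is free and the bystanders are where they were. I'll do a quick numeric check of the pad and then hand in.

```bash
python3 - <<'E'
from fit import *
from station import ticket
cs=camera_info("scene")
for a in (0,.03): print((proj(cs,p2w(.533,-.0105,1.8937,[pad(a)]))-[210,130])*5)
for q in (.28,.4): print((proj(cs,p2w(.533,-.0105,1.8937,[tail(q)]))-[210,130])*5)
ticket.finish_job()
E
```

```text
[[111.52517971 274.26180338]]
[[111.04391676 264.77963741]]
[[676.39885597 323.68872768]]
[[674.11050233 334.68046143]]
the job is handed in; nothing more can be done
```

I pressed the pawl's tail down to its stop with the closed fingertips. Then I pushed the arm down along its arc until its foot rested on the panel, backed straight off and handed the job in at about 25 s. No verdict is reported.

- **Pawl:** the force rose steeply to 22 N with the fingertips about 115 mm above the table, where the tail should stop. In the last scene picture the tail is at about crop row 338. The calibration predicts row 335 for 0.4 rad and row 324 for 0.28 rad, so the pawl is close to its stop and its hook is clear of the teeth.
- **Arm:** the pad stopped with the fingertips about 101 mm above the table, which matches a level arm, and the force rose to about 23 N there. In the picture the pad centre is at about (112,277). The prediction for level is (112,274), so the arm is within roughly 0.01 rad of level.
- **Rest of the scene:** the panel's corners are where they were in the picture, no bystander visibly moved, and the gripper is clear at a TCP height of 0.36 m.
- **Disagreement:** the force readings during the downward push, taken after each short step, were only 0 to 2 N instead of the stated 2 to 6 N. The pictures show the arm did come down.

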